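# Set out the aliquoting station round the tip box and tube rack

### The arm

A 7-joint arm with a two-finger parallel gripper is mounted at the origin on the work surface. World frame = base frame: x ahead of the robot, y to its left, z up, the work surface at z = 0. Lengths are in m, angles in rad, forces in N, time in s.
With the tool pointing down it reaches from about 0.35 to 0.9 m from the base axis. Payload 8.1 kg.
Tool frame: the origin (TCP) lies between the finger pads; the fingertips stand ahead of it and the grasp point (between the pads) is the TCP (arm.nose_length is the z of the fingertips in the tool frame, in m); z points along the fingers, y is the line along which they close (so a half turn about z gives the same grasp; the last joint's range is limited). The gripper opens to 92 mm and grips with 3 to 60 N. Pads are 19 mm wide; open, the fingers measure 130 mm over their backs; the gripper's body (75 mm by 190 mm) begins 47 mm behind the grasp point.
Start: joints at [1.15, 0.434, 0.025, 1.573, -0.012, 1.134, -0.075], TCP at [0.195, -0.594, 0.246] pointing down, gripper open.
Joint ranges: [-2.62, 2.62], [-0.44, 2.09], [-1.27, 1.32], [0.08, 2.57], [-1.32, 4.46], [0.12, 2], [-2.74, 2.74]. Speed limits (rad/s): [2.22, 2.22, 3.01, 3.01, 3.14, 3.14, 3.14].

### API

Orientations are given as a rotation vector (axis times angle).
In Python, from cell import sensors, optics, arm gives the robot as it stands.
- The arm moves only by the tool arm_command, never from a script. Its argument "deltas" is one flat list of numbers, 7 for each row, row after row: the turn, a rotation vector about the world's x, y, z as a fraction of full scale, then the shift along the world's x, y, z as a fraction of full scale, then the finger opening in mm, from 0 to 91.8. In form: [wx, wy, wz, dx, dy, dz, fingers, wx, wy, wz, dx, dy, dz, fingers, ...]. A call has 1 to 20 rows; each row is the pose to reach, as a shift and turn from the pose commanded when the call began; what a row does not reach only later rows make up. Full scale, the value 1, is 1 m for a shift and 90 degrees for a turn. A row lasts 1/10 s, in which the tool goes at most 50 mm and 8.59 degrees, less where a joint would pass 70% of its speed; a pose out of reach is approached as far as the arm can. A call with a number of a shift or a turn outside -1 to 1 is refused whole. A call with a gripper value outside its range is refused whole. The fingers move at their own pace and stop on an object; "force" is the grip in N (left out, the last holds). Time passes only in rows, so rows that repeat a pose let the fingers close. It gives the time, the measured TCP pose, the force, the opening and the grip force at its end, in the units of the state.
- sensors.observe(): the state, without advancing time (a new reading comes with each control period).
- optics.get_image(name): name is "side" or "top" or "wrist"; returns the picture (384x512x3 uint8, blue, green, red); there is no depth.
- optics.calibration(name): a dict with "camera_matrix" (3x3 intrinsics, pixels), "rvec" (rotation vector, rad) and "tvec" (3), from world to camera coordinates, as OpenCV has them. Camera axes: x right, y down, z forward; pixel columns grow to the right and rows downward; lengths in m; the calibration is good to about 2 mm. A picture is of the moment at which its call begins: read the wrist's pose just before it. calibration takes no time and is no camera call; for the wrist camera it gives the pose at the moment of the call.
- arm.sign_off(): hands the job in; it is judged then, once.
The state is a dict: "clock": time; "joints": joint angles; "dq": joint speeds; "joint_efforts": joint torques, N m; "position": TCP position; "ee_rot": TCP orientation; "force": force on the tool from outside, world axes, zero at the start; "ft_torque": the same for the moment, N m; "width": opening from 0.0 (shut) to 1.0 (fully open); "gripper_force": force on a finger pad.
Only numpy, scipy, OpenCV 4.12 (cv2) and the standard library are available. Lean on these libraries where they do the work, as an engineer would, in place of code of your own. Each camera call takes 0.05 s, during which the arm holds its last target. There are 200 camera calls.

### The job

Set up the bench mat for aliquoting: first stand the aluminium cooling block midway between the tip box and the tube rack, its long sides parallel to the tip box's long sides, then lay the 8-tube strip holder on top of it, centred and lengthwise. Stand the amber bottle behind the tip box (the side away from the robot) and the steel beaker in front of the tube rack (the robot's side), each centred on that side and about 2 cm clear of it. Keep the bottle upright all the while.

Things in the scene. Friction and masses are not known exactly. Their poses are not given: they have to be found in the camera images.
- mat: Fixed thin grey bench mat, 300 (x) by 400 (y) by 2 mm, on the bench; tip box and tube rack stand on it. Origin: centre of its underside, exactly midway between tip box and tube rack. x points away from the robot (turned up to 0.15 rad either way), z up.
- tip_box: Fixed open blue pipette-tip box, 110 (x) by 80 (y) by 52 mm high, full of white tips, standing on the mat 140 mm from the mat's centre, on its left or right. Origin: centre of its underside. x: its long axis, pointing away from the robot and parallel to the mat's x.
- tube_rack: Fixed yellow tube rack holding 12 capped small tubes, 80 (x) by 110 (y) by 48 mm high, standing on the mat 140 mm from the mat's centre, on the side opposite the tip box. Origin: centre of its underside. x points away from the robot, parallel to the mat's x.
- cooling_block: Loose solid aluminium cooling block with rows of small dark wells in its flat top, 90 (x, long) by 60 (y) by 40 mm high, about 0.45 kg. Origin: centre of its underside; z up. Starts on the bench beside the mat.
- strip_holder: Loose dark grey holder with a row of 8 small white-capped tubes, 84 (x, long) by 36 (y) by 26 mm high (29 mm with the caps), about 80 g. Origin: centre of its flat underside; z up. Starts on the bench beside the mat.
- bottle: Loose round amber bottle, body 56 mm in diameter up to 72 mm high, shoulder narrowing to 32 mm at 86 mm, then a white cap 38 mm in diameter from 86 to 112 mm; about 0.22 kg. Best gripped by the cap. Origin: centre of its underside; z up. Starts upright on the bench beside the mat.
- beaker: Loose open round steel beaker, about 54 mm in diameter at the rim, slightly narrower at the foot, 70 mm high, wall 3 mm, about 0.12 kg. Can be gripped across the outside. Origin: centre of its underside; z up. Starts upright on the bench beside the mat.

How it is judged:
On the way, in this order (a step that is already met when the one before it is completed fails the run):
1. the cooling block stands midway between tip box and tube rack, let go (x of cooling_block in the frame of mat between -0.015 and 0.015 m and y of cooling_block in the frame of mat between -0.015 and 0.015 m and z of cooling_block in the frame of mat between -0.002 and 0.006 m and angle between the x axis of cooling_block and the x axis of tip_box, either way round below 0.2 rad and angle between cooling_block's own z axis and vertical below 0.08 rad and linear speed of cooling_block below 0.02 m/s and angular speed of cooling_block below 0.2 rad/s and contact force between cooling_block and the fingers below 0.1 N), for 0.2 s.
2. the strip holder lies on top of the cooling block, let go (x of strip_holder in the frame of cooling_block between -0.012 and 0.012 m and y of strip_holder in the frame of cooling_block between -0.012 and 0.012 m and z of strip_holder in the frame of cooling_block between 0.036 and 0.044 m and angle between the x axis of strip_holder and the x axis of cooling_block, either way round below 0.2 rad and angle between strip_holder's own z axis and vertical below 0.08 rad and linear speed of strip_holder below 0.02 m/s and angular speed of strip_holder below 0.2 rad/s and contact force between strip_holder and the fingers below 0.1 N), for 0.2 s.
At the end, for the whole second after the job is handed in: Block within 15 mm each way of midway between tip box and rack, strip holder within 12 mm of centred on it, both within 0.2 rad of parallel; bottle behind the tip box and beaker before the rack, upright on the mat, within 15 mm of centred, gap 5 to 35 mm; all at rest (x of cooling_block in the frame of mat between -0.015 and 0.015 m and y of cooling_block in the frame of mat between -0.015 and 0.015 m and z of cooling_block in the frame of mat between -0.002 and 0.006 m and angle between the x axis of cooling_block and the x axis of tip_box, either way round below 0.2 rad and angle between each of cooling_block, strip_holder, bottle, beaker's own z axis and vertical below 0.08 rad and linear speed of each of cooling_block, strip_holder, bottle, beaker below 0.02 m/s and angular speed of each of cooling_block, strip_holder, bottle, beaker below 0.2 rad/s and x of strip_holder in the frame of cooling_block between -0.012 and 0.012 m and y of strip_holder in the frame of cooling_block between -0.012 and 0.012 m and z of strip_holder in the frame of cooling_block between 0.036 and 0.044 m and angle between the x axis of strip_holder and the x axis of cooling_block, either way round below 0.2 rad and x of bottle in the frame of tip_box between 0.088 and 0.118 m and y of bottle in the frame of tip_box between -0.015 and 0.015 m and z of bottle in the frame of mat between -0.002 and 0.006 m and x of beaker in the frame of tube_rack between -0.102 and -0.072 m and y of beaker in the frame of tube_rack between -0.015 and 0.015 m and z of beaker in the frame of mat between -0.002 and 0.006 m); the robot touches nothing.
It fails at once if the bottle is tipped by more than 0.6 rad (angle between bottle's own z axis and vertical above 0.6 rad).
It also fails if it takes over 117 s, if anything falls off the work surface, if the arm or the gripper's body presses on something with over 40 N, if the wrist force passes 120 N, or if a joint passes its speed limit or range.

## Working session

There is one attempt and no reset: what is moved stays moved. The work goes in short steps, Python scripts to look and compute and a tool call to move; the robot and the scene stay as the last step left them, time stands still between calls to the robot, and variables do not carry over. Pictures are saved under pics/ and viewed, at most 14 in all, crops included, and the job is handed in when it is done.

Besides the shell and the picture viewer there is one more tool, called after "Request:" in YAML: its name, and indented under it one key for each argument. arm_command: Moves the arm, as the interface text tells. Its arguments: {"type":"object","properties":{"deltas":{"type":"array","items":{"type":"number"}},"force":{"type":"number"}},"required":["deltas"]}

```bash
ls; mkdir -p pics
python3 - <<'E'
from cell import sensors, optics, arm
import cv2,numpy as np
s=sensors.observe();print(s, arm.nose_length)
for n in ("top","side"):
    cv2.imwrite(f"pics/{n}0.png",optics.get_image(n));c=optics.calibration(n);print(n,c)
E
```

```text
pics
{'clock': 0.0, 'joints': array([ 1.15040002,  0.43521399,  0.02497192,  1.57409994, -0.01160111,
        1.13399559, -0.07510884]), 'dq': array([ 0.00065207,  0.00216601, -0.00077784,  0.00052415, -0.00033228,
       -0.00144288, -0.00028487]), 'joint_efforts': array([-3.38226710e-05, -6.67845154e+01,  9.84591767e-01, -3.14452565e+01,
       -6.05799886e-02,  4.27386013e-02,  9.17804209e-05]), 'position': array([ 0.19509399, -0.59326156,  0.24494942]), 'ee_rot': array([-3.10053067e+00, -4.96732979e-01,  6.07622583e-04]), 'force': array([ 0.23626705,  0.14052031, -0.05448599]), 'ft_torque': array([0.01903122, 0.0119665 , 0.05409688]), 'gripper_force': 0.0, 'width': 0.9987004068691262} 0.019
top {'camera_matrix': array([[435.93313332,   0.        , 257.54155281],
       [  0.        , 435.93313332, 185.94283949],
       [  0.        ,   0.        ,   1.        ]]), 'rvec': array([ 2.20798584, -2.166094  ,  0.09004457]), 'tvec': array([-0.01961217,  0.506142  ,  1.08280285])}
side {'camera_matrix': array([[409.32050204,   0.        , 252.69432237],
       [  0.        , 409.32050204, 188.80217588],
       [  0.        ,   0.        ,   1.        ]]), 'rvec': array([ 2.08826514, -0.19662934,  0.08885746]), 'tvec': array([-0.51190987,  0.07914026,  0.8348508 ])}
```

View pics/top0.png

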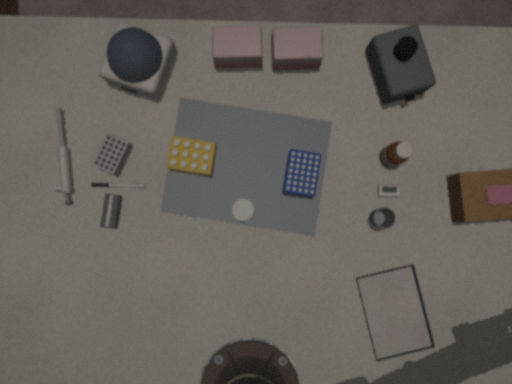

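View pics/side0.png

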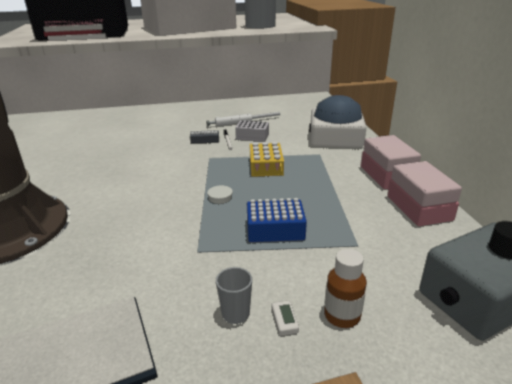

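The top view is oriented with +x up and +y left. It shows the mat with the rack (191,156) and the tip box (302,173), plus the block (113,154), strip (111,211), bottle (397,153) and beaker (381,218). The side view confirms all of these are upright. A loose white disc is on the mat at (243,209).

```bash
cat > h.py <<'E'
import cv2,numpy as np
from cell import sensors, optics, arm
def ray(px,c,z):
    K,R,t=c["camera_matrix"],cv2.Rodrigues(c["rvec"])[0],np.asarray(c["tvec"]).ravel()
    px=np.atleast_2d(px).astype(float); d=np.c_[px,np.ones(len(px))]@np.linalg.inv(K).T@R
    o=-R.T@t; return o+d*((z-o[2])/d[:,2])[:,None]
def rect(mask,c,z,show=""):
    """largest blob -> centre, sides, angle of long side, on plane z"""
    cs,_=cv2.findContours(mask.astype(np.uint8),cv2.RETR_EXTERNAL,cv2.CHAIN_APPROX_NONE)
    k=max(cs,key=cv2.contourArea)[:,0]
    w=(ray(k,c,z)[:,:2]*1000).astype(np.float32)
    b=cv2.boxPoints(cv2.minAreaRect(w)); e1,e2=b[1]-b[0],b[2]-b[1]
    L=e1 if np.hypot(*e1)>np.hypot(*e2) else e2
    a=(np.arctan2(L[1],L[0])+np.pi/2)%np.pi-np.pi/2
    print(show,"c",b.mean(0).round(1),"sides",round(float(np.hypot(*e1)),1),round(float(np.hypot(*e2)),1),"ang",round(float(a),3),"px",k.mean(0).round())
    return b
E
python3 - <<'E'
from h import *
im=cv2.imread("pics/top0.png");c=optics.calibration("top");hsv=cv2.cvtColor(im,cv2.COLOR_BGR2HSV)
H,S,V=[hsv[...,i].astype(int) for i in range(3)]
def roi(m,x0,y0,x1,y1):
    r=np.zeros(m.shape,bool); r[y0:y1,x0:x1]=m[y0:y1,x0:x1]; return r
for p in [(205,110),(113,140),(113,154),(111,205),(111,222),(130,230),(85,150),(250,180),(405,150),(388,158),(378,218),(388,214),(360,200)]: print(p,hsv[p[1],p[0]],end=' ')
print()
ye=(H>15)&(H<35)&(S>130); bl=(H>105)&(H<130)&(S>110)
rect(roi(ye,160,130,225,185),c,.05,"rack")
rect(roi(bl,275,140,330,205),c,.054,"tip")
mat=roi((H>80)&(H<125)&(S>15),155,90,340,240)|roi(ye|bl,155,90,340,240)
mat=cv2.morphologyEx(mat.astype(np.uint8),cv2.MORPH_CLOSE,np.ones((7,7)))
rect(mat,c,.002,"mat")
cv2.imwrite("pics/a.png",cv2.resize(im[125:235,85:155],None,fx=5,fy=5,interpolation=cv2.INTER_CUBIC))
cv2.imwrite("pics/b.png",cv2.resize(im[130:240,360:430],None,fx=5,fy=5,interpolation=cv2.INTER_CUBIC))
cv2.imwrite("pics/ab.png",np.hstack([cv2.imread("pics/a.png"),cv2.imread("pics/b.png")]))
E
```

```text
(205, 110) [30  3 93] (113, 140) [174  18  69] (113, 154) [ 5 15 99] (111, 205) [ 10  15 104] (111, 222) [90  4 68] (130, 230) [ 22  24 115] (85, 150) [ 15  30 119] (250, 180) [80  8 96] (405, 150) [ 15  24 127] (388, 158) [ 14 128  40] (378, 218) [ 0  8 93] (388, 214) [10 17 44] (360, 200) [ 15  26 118] 
rack c [576.  155.5] sides 77.9 108.2 ang 1.424 px [188. 153.]
tip c [ 489.  -109.5] sides 9.1 72.9 ang 1.392 px [298. 193.]
mat c [ 541.7 -122.1] sides 130.6 90.3 ang -0.14 px [302. 173.]
```

View pics/ab.png

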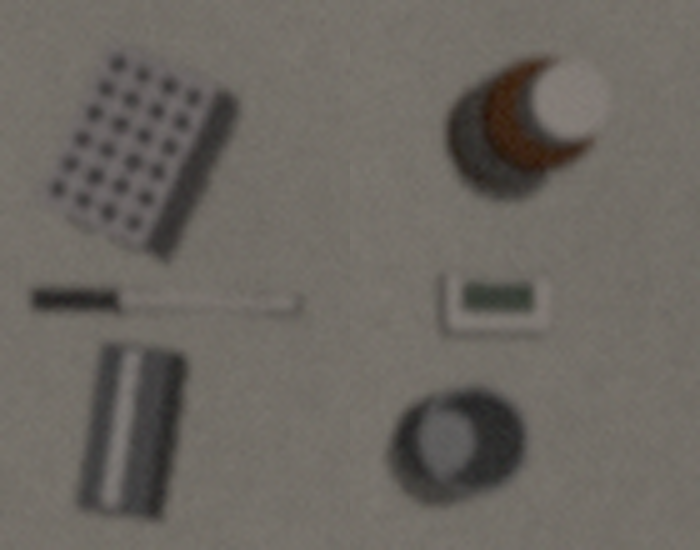

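The crop shows the block top's corners at about (112,42), (215,85), (150,248) and (47,200). The strip's cap row runs from (132,352) to (110,505). The cap is at (570,100) and the beaker rim at (468,440). A small rod lies between the block and the strip, and a timer between the bottle and the beaker.

Run:
```python
from h import *
im=cv2.imread("pics/top0.png");c=optics.calibration("top");hsv=cv2.cvtColor(im,cv2.COLOR_BGR2HSV)
H,S,V=[hsv[...,i].astype(int) for i in range(3)]
def roi(m,x0,y0,x1,y1):
    r=np.zeros(m.shape,np.uint8); r[y0:y1,x0:x1]=m[y0:y1,x0:x1]; return r
K=lambda m,n:cv2.morphologyEx(m.astype(np.uint8),cv2.MORPH_CLOSE,np.ones((n,n)))
bl=(H>105)&(H<130)&(S>80)
rect(K(roi(bl,275,140,330,205),9),c,.052,"tip")
b=cv2.GaussianBlur(im,(5,5),0).astype(int)
m=roi((b[...,0]-b[...,2]>-4),155,90,340,240)|roi(S>100,155,90,340,240)
rect(K(m,9),c,.002,"mat")
A=lambda p:np.array(p)/5+[85,125]
B=lambda p:(np.array(p)-[350,0])/5+[360,130]
q=ray(A([(112,42),(215,85),(150,248),(47,200)]),c,.04)
print("block",q.mean(0),np.linalg.norm(np.diff(q,axis=0),axis=1),q[2]-q[1],q[3]-q[0])
q=ray(A([(132,352),(110,505)]),c,.029);print("strip",q.mean(0),q[1]-q[0])
print("cap",ray(B((570,100)),c,.112),"beaker",ray(B((468,440)),c,.07))
print("disc",ray((243,209),c,.02), "rod",ray([(91,184),(145,186)],c,.005))
print(cv2.Rodrigues(sensors.observe()["ee_rot"])[0].round(3)); print(optics.calibration("wrist"))
```

```text
tip c [ 537.8 -117.4] sides 108.8 78.2 ang -0.138 px [302. 173.]
mat c [559.6  21.7] sides 297.9 402.3 ang 1.428 px [246. 166.]
block [0.57811317 0.35538757 0.04      ] [0.05605116 0.08707463 0.05678762] [-0.08218243  0.02877567  0.        ] [-0.07989719  0.02861866  0.        ]
strip [0.43687478 0.35776744 0.029     ] [-0.07613192  0.00755892  0.        ]
cap [[ 0.59024252 -0.34948849  0.112     ]] beaker [[ 0.43128524 -0.31382504  0.07      ]]
disc [[0.44751172 0.02555305 0.02      ]] rod [[0.50416229 0.41501619 0.005     ]
 [0.50172415 0.27734087 0.005     ]]
[[ 0.95   0.312 -0.001]
 [ 0.312 -0.95   0.001]
 [-0.    -0.001 -1.   ]]
{'camera_matrix': array([[308.94427969,   0.        , 253.0562658 ],
       [  0.        , 308.94427969, 188.37338462],
       [  0.        ,   0.        ,   1.        ]]), 'rvec': array([-2.33258765,  1.68900422,  0.26521137]), 'tvec': array([-0.62406458, -0.03741616,  0.39069003])}
```

Request:
arm_command:
  deltas: [0,0,-0.42,0.38,0.95,0,91,0,0,-0.42,0.38,0.95,0,91,0,0,-0.42,0.38,0.95,0,91,0,0,-0.42,0.38,0.95,0,91,0,0,-0.42,0.38,0.95,0,91,0,0,-0.42,0.38,0.95,0,91,0,0,-0.42,0.38,0.95,0,91,0,0,-0.42,0.38,0.95,0,91,0,0,-0.42,0.38,0.95,0,91,0,0,-0.42,0.38,0.95,0,91,0,0,-0.42,0.38,0.95,0,91,0,0,-0.42,0.38,0.95,0,91,0,0,-0.42,0.38,0.95,0,91,0,0,-0.42,0.38,0.95,0,91,0,0,-0.42,0.38,0.95,0,91,0,0,-0.42,0.38,0.95,0,91,0,0,-0.42,0.38,0.95,0,91,0,0,-0.42,0.38,0.95,0,91,0,0,-0.42,0.38,0.95,0,91,0,0,-0.42,0.38,0.95,0,91]

```text
clock: 2.1
position: [0.5652, 0.3315, 0.2452]
ee_rot: [3.095, -0.535, -0.001]
force: [0.4, -0.7, -0.1]
width: 0.988
gripper_force: 0.0
```

Request:
arm_command:
  deltas: [0,0,0,0.005,0.005,0,91,0,0,0,0.005,0.005,0,91,0,0,0,0.005,0.005,0,91]

```text
clock: 2.4
position: [0.5696, 0.3337, 0.2451]
ee_rot: [3.094, -0.536, -0.001]
force: [0.5, -0.3, -0.0]
width: 0.993
gripper_force: 0.0
```

Run:
```python
from h import *
s=sensors.observe();c=optics.calibration("wrist");im=optics.get_image("wrist");cv2.imwrite("pics/w1.png",im)
np.save("w1.npy",c,allow_pickle=True)
R=cv2.Rodrigues(s["ee_rot"])[0];Rc=cv2.Rodrigues(c["rvec"])[0]
print(s["position"],s["ee_rot"],"tool x ang",np.arctan2(R[1,0],R[0,0]),"cam in tool",R.T@(-Rc.T@c["tvec"]-s["position"]),"\n",R.T@Rc.T)
```

```text
[0.56963601 0.33366573 0.24512549] [ 3.09389218e+00 -5.35682539e-01 -9.35972098e-04] tool x ang -0.34288479615471773 cam in tool [ 0.08289462 -0.00021465 -0.13764669] 
 [[-5.28701697e-04 -9.52521228e-01 -3.04471725e-01]
 [ 9.99999860e-01 -5.00486215e-04 -1.70714965e-04]
 [ 1.02257272e-05 -3.04471773e-01  9.52521359e-01]]
```

View pics/w1.png

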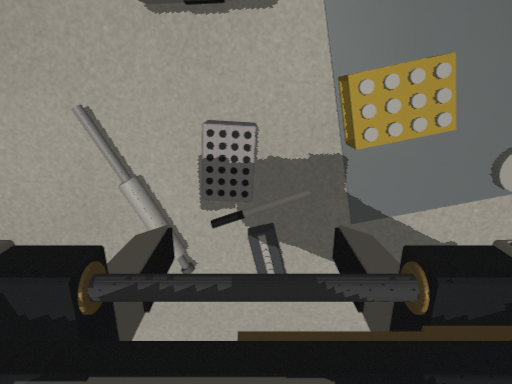

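The wrist view shows the block aligned with the tool. Its top corners are at about (204,122), (257,124), (254,202) and (201,199), and the strip lies behind it at (268,255).

Run:
```python
from h import *
c=np.load("w1.npy",allow_pickle=True).item()
q=ray([(204,122),(257,124),(254,202),(201,199)],c,.04)
e=q[0]-q[3]+q[1]-q[2]
print(q.mean(0),np.linalg.norm(np.diff(q,axis=0),axis=1),np.arctan2(e[1],e[0]))
q=ray([(260,227),(272,272)],c,.029);print(q)
```

```text
[0.58182293 0.35823128 0.04      ] [0.05779899 0.09076796 0.06252304] -0.4047006534478733
[[0.49034998 0.35265931 0.029     ]
 [0.42386484 0.35918512 0.029     ]]
```

Request:
arm_command:
  deltas: [0,0,-0.02,0.01,0.023,0,91,0,0,-0.02,0.01,0.023,-0.04,91,0,0,-0.02,0.01,0.023,-0.08,91,0,0,-0.02,0.01,0.023,-0.12,91,0,0,-0.02,0.01,0.023,-0.15,91,0,0,-0.02,0.01,0.023,-0.18,91,0,0,-0.02,0.01,0.023,-0.2,91,0,0,-0.02,0.01,0.023,-0.21,91,0,0,-0.02,0.01,0.023,-0.218,91,0,0,-0.02,0.01,0.023,-0.218,91,0,0,-0.02,0.01,0.023,-0.218,50,0,0,-0.02,0.01,0.023,-0.218,50,0,0,-0.02,0.01,0.023,-0.218,50,0,0,-0.02,0.01,0.023,-0.218,50,0,0,-0.02,0.01,0.023,-0.218,50,0,0,-0.02,0.01,0.023,-0.218,50,0,0,-0.02,0.01,0.023,-0.218,50]
  force: 35

```text
clock: 4.15
position: [0.5801, 0.3587, 0.0283]
ee_rot: [-3.086, 0.583, -0.001]
force: [0.7, 1.5, 5.1]
width: 0.649
gripper_force: 34.9
```

Request:
arm_command:
  deltas: [0,0,0,0,0,0.03,50,0,0,0,0,0,0.07,50,0,0,0,0,0,0.11,50,0,0,0.148,-0.005,-0.04,0.13,50,0,0,0.148,-0.007,-0.08,0.13,50,0,0,0.148,-0.01,-0.12,0.13,50,0,0,0.148,-0.012,-0.16,0.13,50,0,0,0.148,-0.014,-0.2,0.13,50,0,0,0.148,-0.016,-0.24,0.13,50,0,0,0.148,-0.018,-0.28,0.13,50,0,0,0.148,-0.02,-0.32,0.13,50,0,0,0.148,-0.022,-0.339,0.13,50,0,0,0.148,-0.022,-0.339,0.13,50,0,0,0.148,-0.022,-0.339,0.13,50]

```text
clock: 5.55
position: [0.5571, 0.0185, 0.1572]
ee_rot: [3.133, -0.223, -0.002]
force: [0.2, 0.3, -3.4]
width: 0.653
gripper_force: 34.9
```

Run:
```python
from h import *
s=sensors.observe();R=cv2.Rodrigues(s["ee_rot"])[0]
print(s["position"],np.arctan2(R[1,0],R[0,0]))
c=optics.calibration("wrist");im=optics.get_image("wrist");cv2.imwrite("pics/w2.png",im)
np.save("w2.npy",c,allow_pickle=True)
```

```text
[0.55706897 0.01851896 0.15716079] -0.14223117304951852
```

View pics/w2.png

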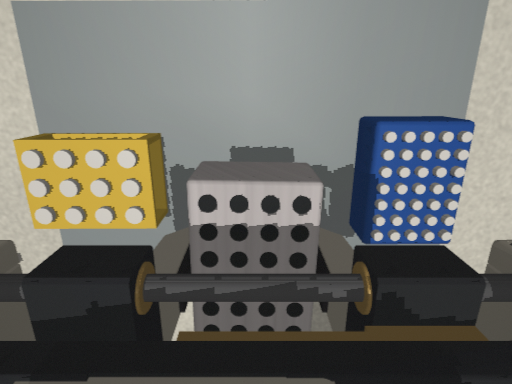

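The held block has its top far edge at (190,182)–(321,182). The rack top spans (22,138)–(157,228) and the tip-box top (372,122)–(468,242).

Run:
```python
from h import *
c=np.load("w2.npy",allow_pickle=True).item()
p=np.array([0.557,0.0185]);a=-0.142;M=np.array([[np.cos(a),np.sin(a)],[-np.sin(a),np.cos(a)]])
f=lambda px,z:((ray(px,c,z)[:,:2]-p)@M.T*1000).round(1)
print("block far edge",f([(190,182),(321,182)],.169))
print("rack",f([(22,138),(157,138),(167,226),(35,228)],.050))
print("tip",f([(372,123),(468,122),(452,242),(362,242)],.054))
```

```text
block far edge [[ 45.7  27. ]
 [ 45.6 -28.6]]
rack [[ 46.5 182.7]
 [ 46.4  76.1]
 [-29.6  74.7]
 [-31.4 189.4]]
tip [[  58.4  -91. ]
 [  59.1 -164.4]
 [ -43.1 -172.2]
 [ -43.   -94.2]]
```

Request:
arm_command:
  deltas: [0,0,0,0.003,0,-0.02,50,0,0,0,0.003,0,-0.05,50,0,0,0,0.003,0,-0.08,50,0,0,0,0.003,0,-0.1,50,0,0,0,0.003,0,-0.11,50,0,0,0,0.003,0,-0.12,50,0,0,0,0.003,0,-0.126,50,0,0,0,0.003,0,-0.126,50,0,0,0,0.003,0,-0.126,50]

```text
clock: 6.5
position: [0.5613, 0.0191, 0.0324]
ee_rot: [-3.134, 0.221, -0.002]
force: [0.0, -0.1, -3.7]
width: 0.654
gripper_force: 34.9
```

Request:
arm_command:
  deltas: [0,0,0,0,0,-0.0015,50,0,0,0,0,0,-0.0015,50,0,0,0,0,0,-0.0015,80,0,0,0,0,0,-0.0015,80,0,0,0,0,0,-0.0015,80,0,0,0,0,0,-0.0015,80,0,0,0,0,0,0.02,80,0,0,0,0,0,0.06,80,0,0,0,0,0,0.1,80,0,0,0,0,0,0.14,80,0,0,0,0,0,0.18,80,0,0,0.025,-0.02,0.04,0.218,80,0,0,0.025,-0.04,0.08,0.218,70,0,0,0.025,-0.06,0.12,0.218,70,0,0,0.025,-0.08,0.16,0.218,70,0,0,0.025,-0.1,0.2,0.218,70,0,0,0.025,-0.12,0.24,0.218,70,0,0,0.025,-0.14,0.29,0.218,70,0,0,0.025,-0.16,0.338,0.218,70,0,0,0.025,-0.16,0.338,0.218,70]

```text
clock: 8.5
position: [0.3964, 0.3634, 0.2502]
ee_rot: [-3.134, 0.145, 0.002]
force: [-0.1, -0.6, 0.2]
width: 0.759
gripper_force: 0.0
```

Run:
```python
from h import *
s=sensors.observe();R=cv2.Rodrigues(s["ee_rot"])[0]
print(s["position"],np.arctan2(R[1,0],R[0,0]))
c=optics.calibration("wrist");im=optics.get_image("wrist");np.save("w3.npy",c,allow_pickle=True)
t=optics.get_image("top")[125:235,155:330];cv2.imwrite("pics/t3raw.png",t)
t=cv2.resize(t,(512,322),interpolation=cv2.INTER_CUBIC)
cv2.imwrite("pics/w3.png",np.vstack([im[:260],t]))
```

```text
[0.39644965 0.36341039 0.25024271] -0.09273472496726967
```

View pics/w3.png

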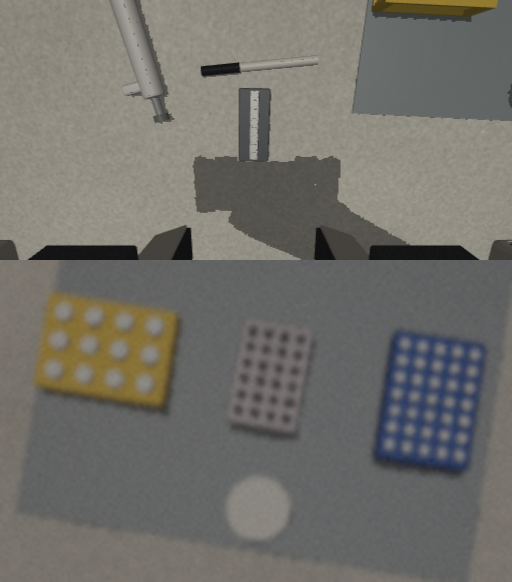

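The strip is at (240–270, 89–160) in the wrist view. The top view shows the block standing between the boxes, with crop corners (247,320), (313,326), (297,434) and (230,426).

Run:
```python
from h import *
c=np.load("w3.npy",allow_pickle=True).item();ct=optics.calibration("top")
q=ray([(240,89),(270,89),(270,160),(240,160)],c,.026)
e=q[0]-q[3]+q[1]-q[2]
print("strip",q.mean(0),np.linalg.norm(np.diff(q,axis=0),axis=1),np.arctan2(e[1],e[0]))
q=ray(np.array([(247,60),(313,66),(297,174),(230,166)])/2.926+[155,125],ct,.042)
e=q[0]-q[3]+q[1]-q[2]
print("block",q.mean(0),np.linalg.norm(np.diff(q,axis=0),axis=1),np.arctan2(e[1],e[0]))
```

```text
strip [0.43902837 0.35822169 0.026     ] [0.0334368  0.08073681 0.03583654] -0.09138888770471176
block [0.55697029 0.01521744 0.042     ] [0.05641086 0.09322302 0.05707264] -0.13156031842152344
```

Request:
arm_command:
  deltas: [0,0,0,0.02,-0.003,-0.03,70,0,0,0,0.04,-0.005,-0.06,70,0,0,0,0.04,-0.005,-0.1,70,0,0,0,0.04,-0.005,-0.14,70,0,0,0,0.04,-0.005,-0.17,70,0,0,0,0.04,-0.005,-0.19,70,0,0,0,0.04,-0.005,-0.19,70,0,0,0,0.04,-0.005,-0.19,70,0,0,0,0.04,-0.005,-0.19,70]

```text
clock: 9.5
position: [0.4419, 0.3519, 0.0612]
ee_rot: [-3.136, 0.161, -0.003]
force: [0.8, 0.5, -0.3]
width: 0.76
gripper_force: 0.0
```

Request:
arm_command:
  deltas: [0,0,0,-0.0025,0.006,-0.015,70,0,0,0,-0.0025,0.006,-0.03,70,0,0,0,-0.0025,0.006,-0.0385,70,0,0,0,-0.0025,0.006,-0.0385,70,0,0,0,-0.0025,0.006,-0.0385,70,0,0,0,-0.0025,0.006,-0.0385,20,0,0,0,-0.0025,0.006,-0.0385,20,0,0,0,-0.0025,0.006,-0.0385,20,0,0,0,-0.0025,0.006,-0.0385,20,0,0,0,-0.0025,0.006,-0.0385,20,0,0,0,-0.0025,0.006,-0.0385,20,0,0,0,-0.0025,0.006,-0.0385,20]
  force: 20

```text
clock: 10.7
position: [0.4383, 0.3581, 0.0214]
ee_rot: [-3.137, 0.159, -0.0]
force: [0.6, -0.5, 2.0]
width: 0.391
gripper_force: 20.0
```

Request:
arm_command:
  deltas: [0,0,0,0,0,0.03,20,0,0,0,0,0,0.07,20,0,0,0,0,0,0.11,20,0,0,-0.025,0.01,-0.04,0.13,20,0,0,-0.025,0.025,-0.08,0.13,20,0,0,-0.025,0.04,-0.12,0.13,20,0,0,-0.025,0.055,-0.16,0.13,20,0,0,-0.025,0.07,-0.2,0.13,20,0,0,-0.025,0.085,-0.24,0.13,20,0,0,-0.025,0.1,-0.28,0.13,20,0,0,-0.025,0.11,-0.32,0.13,20,0,0,-0.025,0.121,-0.34,0.13,20,0,0,-0.025,0.121,-0.34,0.13,20,0,0,-0.025,0.121,-0.34,0.13,20,0,0,-0.025,0.121,-0.34,0.13,20]

```text
clock: 12.2
position: [0.5587, 0.0194, 0.1511]
ee_rot: [-3.133, 0.219, 0.001]
force: [-0.1, 0.3, -1.5]
width: 0.39
gripper_force: 20.0
```

Run:
```python
from h import *
s=sensors.observe();R=cv2.Rodrigues(s["ee_rot"])[0]
print(s["position"],np.arctan2(R[1,0],R[0,0]))
c=optics.calibration("wrist");im=optics.get_image("wrist");np.save("w4.npy",c,allow_pickle=True)
cv2.imwrite("pics/w4.png",im)
```

```text
[0.55873183 0.01936382 0.15111988] -0.1392411014054759
```

View pics/w4.png

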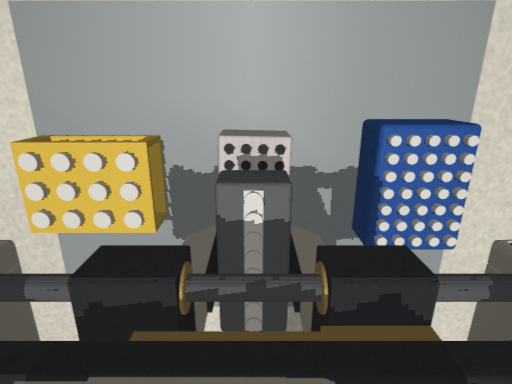

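The block's far top edge is at about (219,136)–(290,136). The held strip's far top edge is at about (217,184)–(290,184), centred on the block.

Run:
```python
from h import *
c=np.load("w4.npy",allow_pickle=True).item()
p=np.array([0.5587,0.0194]);a=-0.139;M=np.array([[np.cos(a),np.sin(a)],[-np.sin(a),np.cos(a)]])
f=lambda px,z:((ray(px,c,z)[:,:2]-p)@M.T*1000).round(1)
print("block far edge",f([(219,136),(290,136)],.042))
print("strip far edge",f([(217,184),(290,184)],.1515+.0045))
```

```text
block far edge [[ 47.8  27.3]
 [ 47.7 -29.1]]
strip far edge [[ 42.6  16.4]
 [ 42.6 -16.4]]
```

Request:
arm_command:
  deltas: [0,0,0,0.001,0,-0.03,20,0,0,0,0.001,0,-0.05,20,0,0,0,0.001,0,-0.065,20,0,0,0,0.001,0,-0.075,20,0,0,0,0.001,0,-0.082,20,0,0,0,0.001,0,-0.086,20,0,0,0,0.001,0,-0.087,20,0,0,0,0.001,0,-0.087,20,0,0,0,0.001,0,-0.087,20]

```text
clock: 13.15
position: [0.5607, 0.018, 0.0648]
ee_rot: [-3.134, 0.221, -0.002]
force: [0.4, 0.7, -1.1]
width: 0.391
gripper_force: 20.0
```

Request:
arm_command:
  deltas: [0,0,0,0,0,-0.001,20,0,0,0,0,0,-0.001,20,0,0,0,0,0,-0.001,60,0,0,0,0,0,-0.001,60,0,0,0,0,0,-0.001,60,0,0,0,0,0,-0.001,60,0,0,0,0,0,0.02,60,0,0,0,0,0,0.06,60,0,0,0,0,0,0.1,60,0,0,0,0,0,0.14,60,0,0,0,0,-0.03,0.18,60,0,0,0,-0.004,-0.07,0.2,70,0,0,0,-0.006,-0.11,0.2,70,0,0,0,-0.008,-0.15,0.2,70,0,0,0,-0.01,-0.19,0.2,70,0,0,0,-0.012,-0.23,0.2,70,0,0,0,-0.014,-0.27,0.2,70,0,0,0,-0.016,-0.31,0.2,70,0,0,0,-0.02,-0.35,0.2,70,0,0,0,-0.02,-0.37,0.2,70]

```text
clock: 15.15
position: [0.5385, -0.3565, 0.2639]
ee_rot: [3.131, -0.228, -0.002]
force: [-0.4, -0.8, -0.6]
width: 0.764
gripper_force: 0.0
```

Request:
arm_command:
  deltas: [0,0,0,0,0,0,70,0,0,0,0,0,0,70]

```text
clock: 15.35
position: [0.5405, -0.3512, 0.264]
ee_rot: [-3.133, 0.221, 0.0]
force: [0.2, 0.1, -0.8]
width: 0.761
gripper_force: 0.0
```

Run:
```python
from h import *
s=sensors.observe();R=cv2.Rodrigues(s["ee_rot"])[0]
print(s["position"],np.arctan2(R[1,0],R[0,0]))
c=optics.calibration("wrist");im=optics.get_image("wrist");np.save("w5.npy",c,allow_pickle=True)
t=optics.get_image("top")[125:235,155:330]
t=cv2.resize(t,(512,322),interpolation=cv2.INTER_CUBIC)
cv2.imwrite("pics/w5.png",np.vstack([im[:260],t]))
```

```text
[ 0.5404882  -0.3511699   0.26395063] -0.1407576262872101
```

View pics/w5.png

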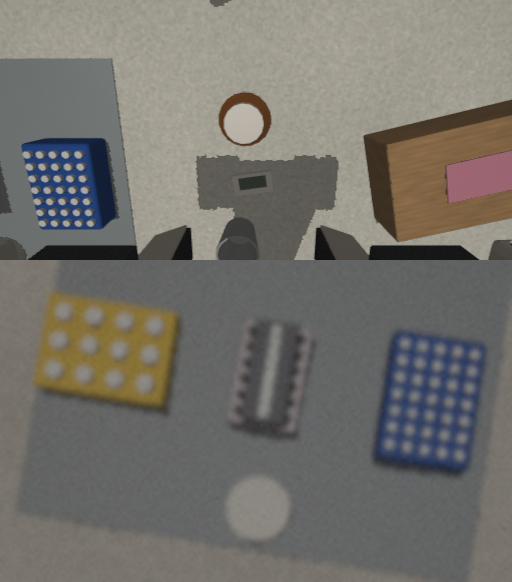

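The strip lies centred on the block (crop (270,375)). In the wrist view the bottle's cap centre is at about (243,124), and a wooden box lies clear on its right.

Run:
```python
from h import *
c=np.load("w5.npy",allow_pickle=True).item()
print("cap",ray([(243,124)],c,.112),"box edge",ray([(365,135),(398,240)],c,.06))
print("beaker?",ray([(238,235)],c,.07))
```

```text
cap [[ 0.59401809 -0.34904475  0.112     ]] box edge [[ 0.55821684 -0.47758569  0.06      ]
 [ 0.42377425 -0.51356501  0.06      ]]
beaker? [[ 0.46280507 -0.32168883  0.07      ]]
```

Request:
arm_command:
  deltas: [0,0,0,0.04,0.003,0,70,0,0,0,0.051,0.003,0,70,0,0,0,0.051,0.003,-0.03,70,0,0,0,0.051,0.003,-0.06,70,0,0,0,0.051,0.003,-0.09,70,0,0,0,0.051,0.003,-0.12,70,0,0,0,0.051,0.003,-0.14,70,0,0,0,0.051,0.003,-0.15,70,0,0,0,0.051,0.003,-0.1555,70,0,0,0,0.051,0.003,-0.1555,70,0,0,0,0.051,0.003,-0.1555,70,0,0,0,0.051,0.003,-0.1555,25,0,0,0,0.051,0.003,-0.1555,25,0,0,0,0.051,0.003,-0.1555,25,0,0,0,0.051,0.003,-0.1555,25,0,0,0,0.051,0.003,-0.1555,25,0,0,0,0.051,0.003,-0.1555,25,0,0,0,0.051,0.003,-0.1555,25]
  force: 25

```text
clock: 17.25
position: [0.5913, -0.349, 0.1089]
ee_rot: [3.134, -0.221, 0.0]
force: [-0.7, 0.2, 2.0]
width: 0.406
gripper_force: 25.0
```

Request:
arm_command:
  deltas: [0,0,0,0,0,0.02,25,0,0,0,0,0,0.05,25,0,0,0,0,0,0.08,25,0,0,0,0.005,0.02,0.09,25,0,0,0,0.01,0.04,0.09,25,0,0,0,0.02,0.07,0.09,25,0,0,0,0.025,0.1,0.09,25,0,0,0,0.03,0.13,0.09,25,0,0,0,0.04,0.16,0.09,25,0,0,0,0.045,0.19,0.09,25,0,0,0,0.048,0.21,0.09,25,0,0,0,0.05,0.217,0.08,25,0,0,0,0.05,0.217,0.06,25,0,0,0,0.05,0.217,0.04,25,0,0,0,0.05,0.217,0.025,25,0,0,0,0.05,0.217,0.012,25,0,0,0,0.05,0.217,0.006,25,0,0,0,0.05,0.217,0.003,25,0,0,0,0.05,0.217,0.003,25,0,0,0,0.05,0.217,0.003,25]

```text
clock: 19.25
position: [0.6418, -0.1321, 0.1125]
ee_rot: [3.134, -0.221, 0.002]
force: [0.1, -0.4, -2.8]
width: 0.406
gripper_force: 25.0
```

Request:
arm_command:
  deltas: [0,0,0,0,0,-0.0015,25,0,0,0,0,0,-0.0015,25,0,0,0,0,0,-0.0015,70,0,0,0,0,0,-0.0015,70,0,0,0,0,0,-0.0015,70,0,0,0,0,0,-0.0015,70,0,0,0,0,0,-0.0015,70,0,0,0,0,0,0.02,80,0,0,0,0,0,0.05,80,0,0,0,0,0,0.09,80,0,0,0,0,0,0.13,80,0,0,0,-0.03,-0.03,0.14,80,0,0,0,-0.07,-0.06,0.14,80,0,0,0,-0.11,-0.09,0.14,85,0,0,0,-0.15,-0.12,0.14,85,0,0,0,-0.19,-0.15,0.14,85,0,0,0,-0.23,-0.18,0.14,85,0,0,0,-0.257,-0.183,0.14,85,0,0,0,-0.257,-0.183,0.14,85,0,0,0,-0.257,-0.183,0.14,85]

```text
clock: 21.25
position: [0.3843, -0.3151, 0.2521]
ee_rot: [3.133, -0.223, 0.001]
force: [0.7, 0.8, 0.2]
width: 0.927
gripper_force: 0.0
```

Run:
```python
from h import *
s=sensors.observe();R=cv2.Rodrigues(s["ee_rot"])[0]
print(s["position"],np.arctan2(R[1,0],R[0,0]))
c=optics.calibration("wrist");im=optics.get_image("wrist");np.save("w6.npy",c,allow_pickle=True)
t=optics.get_image("top")[85:235,155:340]
t=cv2.resize(t,(400,324),interpolation=cv2.INTER_CUBIC);t=cv2.copyMakeBorder(t,0,0,0,112,0)
cv2.imwrite("pics/w6.png",np.vstack([im[:260],t]))
```

```text
[ 0.38428201 -0.31506504  0.25211503] -0.14182110473669826
```

View pics/w6.png

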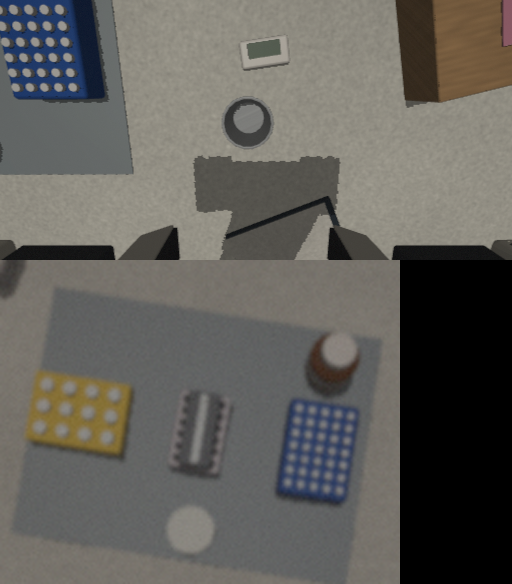

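The bottle stands behind the tip box, cap at crop (340,350). The beaker rim centre is at wrist pixel (248,123).

Run:
```python
from h import *
c=np.load("w6.npy",allow_pickle=True).item();ct=optics.calibration("top")
q=ray([(340/2.162+155,90/2.162+85)],ct,.114)[0]
d=(q[:2]-[.5378,-.1174]);a=-.14;print("bottle",q,"in tip",np.cos(a)*d[0]+np.sin(a)*d[1],-np.sin(a)*d[0]+np.cos(a)*d[1])
print("beaker",ray([(248,123)],c,.07))
```

```text
bottle [ 0.64065537 -0.1343679   0.114     ] in tip 0.10421679066265037 -0.002449125377703261
beaker [[ 0.43524065 -0.31699868  0.07      ]]
```

Request:
arm_command:
  deltas: [0,0,0,0.04,-0.001,0,90,0,0,0,0.049,-0.001,-0.02,90,0,0,0,0.049,-0.001,-0.06,90,0,0,0,0.049,-0.001,-0.1,90,0,0,0,0.049,-0.001,-0.14,90,0,0,0,0.049,-0.001,-0.17,90,0,0,0,0.049,-0.001,-0.19,90,0,0,0,0.049,-0.001,-0.208,90,0,0,0,0.049,-0.001,-0.208,90,0,0,0,0.049,-0.001,-0.208,90,0,0,0,0.049,-0.001,-0.208,40,0,0,0,0.049,-0.001,-0.208,40,0,0,0,0.049,-0.001,-0.208,40,0,0,0,0.049,-0.001,-0.208,40,0,0,0,0.049,-0.001,-0.208,40,0,0,0,0.049,-0.001,-0.208,40,0,0,0,0.049,-0.001,-0.208,40]
  force: 15

```text
clock: 23.05
position: [0.4334, -0.3161, 0.044]
ee_rot: [3.134, -0.221, 0.0]
force: [-0.1, 0.2, 3.4]
width: 0.57
gripper_force: 15.0
```

Request:
arm_command:
  deltas: [0,0,0,0,0,0.03,40,0,0,0,0,0,0.07,40,0,0,0,0,0,0.11,40,0,0,0,0.003,0.03,0.13,40,0,0,0,0.007,0.07,0.13,40,0,0,0,0.012,0.11,0.13,40,0,0,0,0.016,0.15,0.13,40,0,0,0,0.02,0.19,0.13,40,0,0,0,0.025,0.23,0.13,40,0,0,0,0.03,0.27,0.13,40,0,0,0,0.035,0.31,0.13,40,0,0,0,0.04,0.35,0.13,40,0,0,0,0.045,0.39,0.13,40,0,0,0,0.05,0.43,0.13,40,0,0,0,0.055,0.47,0.13,40,0,0,0,0.057,0.485,0.13,40,0,0,0,0.057,0.485,0.13,40,0,0,0,0.057,0.485,0.13,40,0,0,0,0.057,0.485,0.13,40]

```text
clock: 24.95
position: [0.4902, 0.167, 0.1735]
ee_rot: [3.132, -0.225, -0.001]
force: [-0.4, 0.1, -0.6]
width: 0.572
gripper_force: 15.0
```

Request:
arm_command:
  deltas: [0,0,0,0,0,-0.02,40,0,0,0,0,0,-0.05,40,0,0,0,0,0,-0.08,40,0,0,0,0,0,-0.1,40,0,0,0,0,0,-0.115,40,0,0,0,0,0,-0.123,40,0,0,0,0,0,-0.127,40,0,0,0,0,0,-0.127,40,0,0,0,0,0,-0.127,40,0,0,0,0,0,-0.127,40]

```text
clock: 25.95
position: [0.4908, 0.1691, 0.0475]
ee_rot: [-3.133, 0.221, -0.002]
force: [-0.8, 0.2, -0.8]
width: 0.574
gripper_force: 15.0
```

Request:
arm_command:
  deltas: [0,0,0,0,0,-0.0015,40,0,0,0,0,0,-0.0015,40,0,0,0,0,0,-0.0015,85,0,0,0,0,0,-0.0015,85,0,0,0,0,0,-0.0015,85,0,0,0,0,0,-0.0015,85,0,0,0,0,0,-0.0015,85,0,0,0,0,0,0.02,85,0,0,0,0,0,0.06,85,0,0,0,0,0,0.1,85,0,0,0,0,0,0.14,85,0,0,0,0,0,0.18,85,0,0,0,-0.02,0.04,0.22,85,0,0,0,-0.04,0.08,0.24,85,0,0,0,-0.06,0.12,0.24,85,0,0,0,-0.08,0.16,0.24,85,0,0,0,-0.1,0.2,0.24,85,0,0,0,-0.12,0.24,0.24,85,0,0,0,-0.12,0.24,0.24,85,0,0,0,-0.12,0.24,0.24,85]

```text
clock: 27.95
position: [0.3686, 0.4105, 0.2865]
ee_rot: [3.134, -0.214, -0.001]
force: [0.8, -0.8, 0.7]
width: 0.925
gripper_force: 0.0
```

Run:
```python
from h import *
t=cv2.resize(optics.get_image("top")[85:245,150:345],(780,640)[:2],interpolation=cv2.INTER_CUBIC)
t=cv2.resize(t,(585,480));cv2.imwrite("pics/f.png",t)
```

```text
(no output)
```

View pics/f.png

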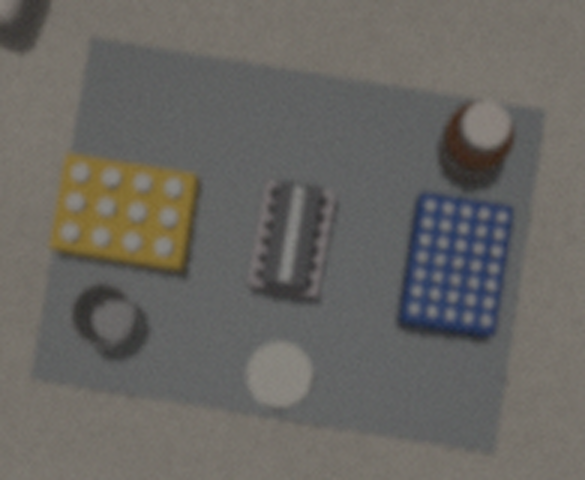

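All four items are in place. The beaker (about (105,318) in the crop) is in front of the rack. I'll check its expected projection before handing in.

Run:
```python
from h import *
c=optics.calibration("top")
p=cv2.projectPoints(np.array([[.491,.169,.072],[.491,.169,.002],[.642,-.132,.114]]),c["rvec"],c["tvec"],c["camera_matrix"],None)[0][:,0]
print((p-[150,85])*3)
```

```text
[[ 99.26434358 312.77471493]
 [112.53720599 318.25319793]
 [483.76283255 123.11744011]]
```

```bash
python3 -c "
from cell import arm,sensors
print(sensors.observe()['dq'].round(3));print(arm.sign_off())"
```

```text
[ 0.054 -0.006  0.005  0.007  0.009  0.002  0.002]
the job is handed in; nothing more can be done
None
```

Job handed in at about 28 s of robot time: the block, strip holder, bottle and beaker are all set out as asked, and the last top view agrees; sign-off returned no pass or fail verdict.

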